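# Box up the tea strainer

## Robot

A 6-joint arm with a two-finger parallel gripper is mounted at the origin on the work surface. World frame = base frame: x ahead of the robot, y to its left, z up, the work surface at z = 0. Lengths are in m, angles in degrees, forces in N, time in s.
With the tool pointing down it reaches from about 0.4 to 0.825 m from the base axis. Payload 7 kg.
Tool frame: the origin (TCP) lies between the finger pads; the fingertips stand 17 mm ahead of it and the grasp point (between the pads) lies 2 mm behind it; x points along the fingers, y is the direction in which the jaws open and shut, and the axes are right-handed (so a half turn about x gives the same grasp; the last joint's range is limited). The gripper opens to 88 mm and grips with 3 to 60 N. Pads are 19 mm wide; open, the fingers measure 130 mm over their backs; the gripper's body (78 mm by 193 mm) begins 47 mm behind the grasp point.
Start: joints at [82.168, 20.546, 0.682, 0, -70.136, -16.507], TCP at [0.278, 0.615, 0.244] pointing down, gripper open.
Joint ranges: [-176.03, 176.03], [-82.01, 121.73], [-58.28, 71.71], [-173.87, 95.51], [-174.79, -0.11], [-173.66, 173.66]. Speed limits (degrees/s): [136.94, 136.94, 172.46, 180, 180, 180].

## Interface

Orientations are given as [roll, pitch, yaw] about the fixed x, y, z axes, in that order (R = Rz(yaw) Ry(pitch) Rx(roll)).
In Python, from plant import r gives the robot as it stands.
- The arm moves only by the shell command python3 -m jog 'ROWS' [FORCE]. ROWS is a JSON object of lists of equal length, an entry for each row: "fingers": the opening, from 0 (shut) to 1 (fully open); "dp": the shift along the tool's x, y, z in mm, a list of three; "twist": the turn about the tool's x in degrees. In form: {"fingers": [fingers, ...], "dp": [[dx, dy, dz], ...], "twist": [twist, ...]}. A call has exactly 5 rows; each row is the pose to reach, as a shift and turn from the pose measured when the call began, along the tool's axes at that moment; what a row does not reach only later rows make up. A row lasts 1/10 s, in which the tool goes at most 50 mm and 8.59 degrees, less where a joint would pass 70% of its speed; a pose out of reach is approached as far as the arm can. A call with a gripper value outside its range is refused whole. The fingers move at their own pace and stop on an object; FORCE is the grip in N (left out, the last holds). Time passes only in rows, so rows that repeat a pose let the fingers close, or fill a call up. It gives the time, the measured TCP pose, the force and the opening at its end, in the units of the state.
- r.get_state(): the state, without advancing time (a new reading comes with each control period).
- r.capture(name): name is "scene" or "side" or "wrist"; returns a dict with "frame" (400x640x3 uint8, red, green, blue), "intrinsics" (3x3 intrinsics, pixels), "pose" (4x4, takes a point from camera to world coordinates). Camera axes: x right, y down, z forward; pixel columns grow to the right and rows downward; lengths in m; the calibration is good to about 2 mm. The wrist camera is an equidistant fisheye: a pixel r from the principal point sees the ray r / f radians off the axis. A picture is of the moment at which its call begins. There is no depth.
- r.close_job(): hands the job in, once; it reports no verdict.
The state is a dict: "time_s": time; "joints": joint angles; "qd": joint speeds; "joint_torque": joint torques, N m; "tcp_pos": TCP position; "eef_rot": TCP orientation; "contact_force": force on the tool from outside, world axes, zero at the start; "moment": the same for the moment, N m; "gripper_width": finger opening in m.
Only numpy, scipy, OpenCV 4.12 (cv2) and the standard library are available. Lean on these libraries where they do the work, as an engineer would, in place of code of your own. Each camera call takes 0.05 s, during which the arm holds its last target. There are 200 camera calls.

## Task

Lift the steel tea strainer up and off the stand it hangs on and lay it flat on the counter, then pick it up again flat and put it down lying flat inside the open carton. Once it is in and let go of, close the carton: fold both short end flaps down first, then fold the long flap down over them so that the carton is fully shut. Leave the mug, the jar and the bottle where they stand.

Things in the scene. Friction and masses are not known exactly. Their poses are not given: they have to be found in the camera images.
- strainer: Steel tea strainer, 197 mm long, ~0.12 kg. Origin in the middle line of the flat handle (14 mm wide along y, 6 mm thick along x, from z = -34 to +101 mm). +z runs up the handle, the round bowl is at the -z end, +x points out of the bowl's bottom and out of the handle's back. Hung: z up, x away from the robot to the post. Laid mouth up it stays flat, the handle's middle 25 mm above the counter.
- strainer_top (a point): Free end of the handle, strainer z = +101 mm. On the handle's back (+x) is a 12 mm wide hook by which the strainer hangs on the rail: it leaves the handle at z = 55 mm, reaches out 23 mm and turns down to z = 40 mm. Above it 44 mm of bare handle stand free over the rail.
- strainer_bowl (a point): Centre of the outside of the bowl's flat bottom: strainer z = -65 mm, x = +25 mm. The bowl is 62 mm across at the mouth (x = -3 mm, handle level) and 44 mm at its bottom; the strainer's centre of mass lies near strainer z = -55 mm.
- stand: Stand, fixed, origin at the centre of its underside: wooden foot 110 x 120 x 12 mm, upright post (12 mm thick, 226 mm high) at the centre. From the post a loop of 6 mm steel wire reaches 93 mm along the stand's -x (roughly to the robot), 200 mm above the counter; its outer end is a straight 68 mm rail along the stand's y, on which the strainer hangs, its lowest point 53 mm above the counter.
- rail_mid (a point): Middle of the rail's axis: 90 mm from the post axis along the stand's -x, 200 mm above the counter. The strainer must be raised at least 15 mm before it is drawn off along the stand's -x.
- carton: Open cardboard carton, fixed, origin at the centre of its underside; +x faces away from the robot. Outside 150 mm (x) by 230 mm (y); walls and floor 4 mm; long walls (x = +-73) 70 mm high, end walls (y = +-113) 64 mm high. Three flaps 3 mm thick; each stays where it is left (crease friction, under 1 N at the edge) and they do not block each other.
- flap_left (a joint): Short end flap at the carton's +y end, 138 mm long along x, 70 mm from hinge to free edge. Angle: 0 = folded down shut (level), 1.57 = upright, more = leaning outwards; stops at 0 and 2.5.
- flap_right (a joint): The same short flap at the carton's -y end; same angles.
- flap_long (a joint): Long top flap hinged on the carton's far (+x) long wall, 230 mm long along y, 150 mm from hinge to free edge. Angle: 0 = folded down shut over the end flaps, 1.57 = upright, more = leaning away from the robot; stops at 0 and 2.5.
- flap_left_hinge (a point): Middle of flap_left's hinge line (along the carton's x): carton (0, +113, 65.5) mm.
- flap_right_hinge (a point): Middle of flap_right's hinge line (along the carton's x): carton (0, -113, 65.5) mm.
- flap_long_hinge (a point): Middle of flap_long's hinge line (along the carton's y): carton (+75, 0, 71.5) mm.
- mug: Bystander: blue mug, 76 mm across, 85 mm high, handle on its +y side, origin at the centre of its underside.
- jar: Bystander: small amber jar, 52 mm across, 85 mm high, origin at the centre of its underside.
- bottle: Bystander: green bottle, 60 mm across, 190 mm high, origin at the centre of its underside.

How it is judged:
By the outcome, as a careful person would: the job done as asked, in the order asked, and still so for the second after the job is handed in, with the robot touching nothing.
It also fails if it takes over 72 s, if anything falls off the work surface, if the arm or the gripper's body presses on something with over 40 N, if the wrist force passes 120 N, or if a joint passes its speed limit or range.

## Working session

There is one attempt and no reset: what is moved stays moved. The work goes in short steps, Python scripts to look and compute and a shell command to move; the robot and the scene stay as the last step left them, time stands still between calls to the robot, and variables do not carry over. Pictures are saved under pics/ and viewed, on a budget of 10 in all, crops included, one or two more only if the job needs it, and the job is handed in when it is done.

```bash
mkdir -p pics; python3 - <<'E'
from plant import r
import cv2,numpy as np,pickle
s=r.get_state();print({k:np.round(v,3).tolist() for k,v in s.items()})
for n in("scene","side","wrist"):
    c=r.capture(n);pickle.dump(c,open(f"pics/{n}0.pkl","wb"));cv2.imwrite(f"pics/{n}0.png",c["frame"][:,:,::-1])
    print(n,np.round(c["intrinsics"],1).tolist(),np.round(c["pose"],3).tolist())
E
ls
```

```text
{'time_s': 0.0, 'joints': [82.169, 20.589, 0.633, -0.021, -70.134, -16.507], 'qd': [0.07, 0.038, 0.031, 0.075, 0.072, -0.047], 'joint_torque': [-0.001, -58.272, 29.305, 6.997, 0.007, -0.0], 'tcp_pos': [0.278, 0.615, 0.243], 'eef_rot': [94.056, 89.907, -110.29], 'contact_force': [-0.298, 0.079, -0.604], 'moment': [0.018, -0.005, -0.024], 'gripper_width': 0.087}
scene [[390.0, 0.0, 314.7], [0.0, 390.0, 204.7], [0.0, 0.0, 1.0]] [[-0.547, 0.602, -0.582, 1.233], [0.837, 0.389, -0.385, 0.4], [-0.005, -0.698, -0.716, 0.95], [0.0, 0.0, 0.0, 1.0]]
side [[472.1, 0.0, 326.5], [0.0, 472.1, 206.7], [0.0, 0.0, 1.0]] [[0.994, -0.074, 0.082, 0.471], [-0.11, -0.64, 0.76, -1.113], [-0.004, -0.765, -0.644, 1.13], [0.0, 0.0, 0.0, 1.0]]
wrist [[309.7, 0.0, 322.1], [0.0, 309.7, 200.0], [0.0, 0.0, 1.0]] [[-0.412, -0.88, -0.235, 0.34], [-0.911, 0.399, 0.104, 0.586], [0.002, 0.257, -0.967, 0.383], [0.0, 0.0, 0.0, 1.0]]
pics
```

View pics/scene0.png

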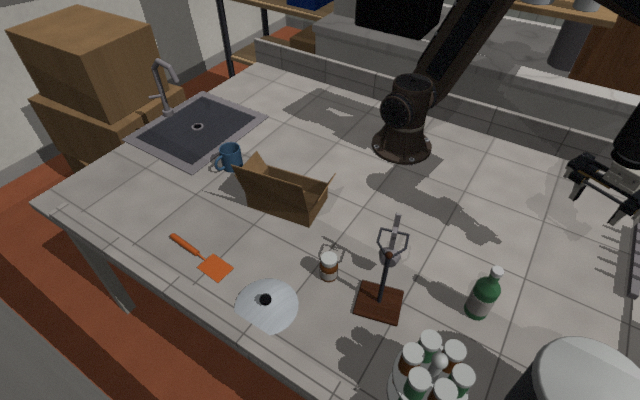

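View pics/side0.png

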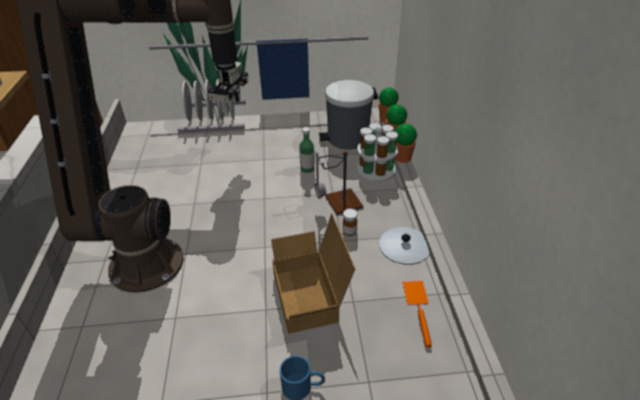

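Scene: the carton is around (283,190), the stand foot at (380,302), and the strainer at (395,240). The bottle is at (485,295), the jar at (329,265) and the mug at (230,157). Side view: the carton is at (310,290), the stand foot at (345,200), and the long flap leans away. Next I'll zoom in to pick points.

```bash
cat > h.py <<'E'
import numpy as np,pickle,cv2
def load(n): return pickle.load(open(f"pics/{n}.pkl","rb"))
def proj(c,P):
    P=np.atleast_2d(P);T=np.linalg.inv(c["pose"]);q=P@T[:3,:3].T+T[:3,3];K=c["intrinsics"]
    return np.c_[K[0,0]*q[:,0]/q[:,2]+K[0,2],K[1,1]*q[:,1]/q[:,2]+K[1,2]]
def ray(c,u,v,z):
    K=c["intrinsics"];d=c["pose"][:3,:3]@[(u-K[0,2])/K[0,0],(v-K[1,2])/K[1,1],1];o=c["pose"][:3,3]
    return o+d*(z-o[2])/d[2]
def crop(c,x0,y0,w,h,k):
    f=c["frame"][y0:y0+h,x0:x0+w,::-1]
    f=cv2.resize(np.clip(f.astype(float)*1.5,0,255).astype(np.uint8),None,fx=k,fy=k,interpolation=cv2.INTER_CUBIC)
    for i in range(0,w,20): cv2.putText(f,str(x0+i),(i*k,8),0,.3,(0,0,255),1);cv2.line(f,(i*k,10),(i*k,16),(0,0,255),1)
    for i in range(0,h,20): cv2.putText(f,str(y0+i),(0,i*k+4),0,.3,(0,0,255),1);cv2.line(f,(20,i*k),(26,i*k),(0,0,255),1)
    return f
E
python3 - <<'E'
from h import *
cv2.imwrite("pics/c1.png",np.hstack([crop(load("scene0"),225,145,110,90,4),crop(load("scene0"),345,200,85,90,4)]))
cv2.imwrite("pics/c2.png",np.hstack([crop(load("side0"),265,210,95,125,4),crop(load("side0"),290,120,85,125,4)]))
E
```

```text
(no output)
```

View pics/c1.png

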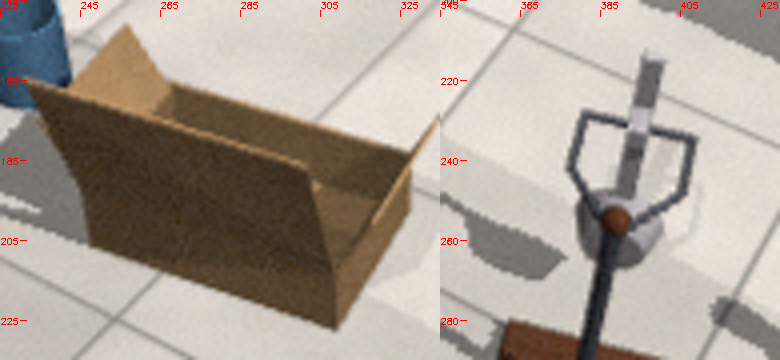

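View pics/c2.png

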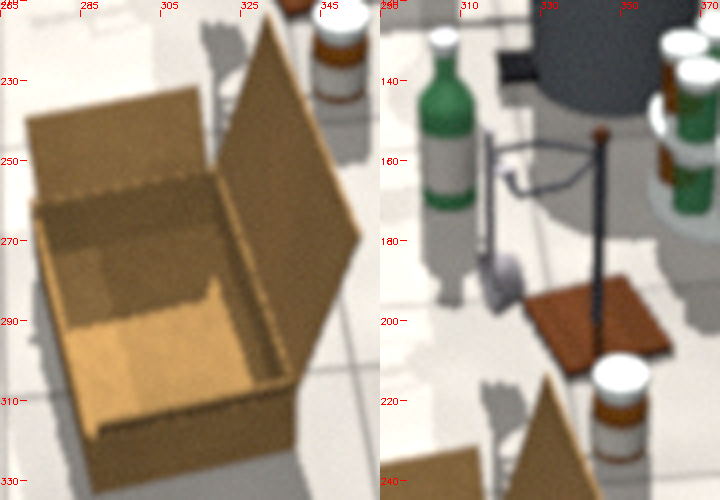

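```bash
cat > fit.py <<'E'
from h import *
from scipy.optimize import least_squares as LS
S,D=load("scene0"),load("side0")
def W(p,L): c,s=np.cos(p[2]),np.sin(p[2]); L=np.atleast_2d(L)/1000; return np.c_[p[0]+c*L[:,0]-s*L[:,1],p[1]+s*L[:,0]+c*L[:,1],L[:,2]]
def fl(a): return [75+150*np.cos(np.pi-a),0,71.5+150*np.sin(np.pi-a)]
def cart(p):
    x,_,z=fl(p[3])
    sc=[((75,-115,0),247,206.2),((75,115,0),308.8,227.2),((-75,115,0),327.7,197),((-75,115,70),327.2,183),((x,-115,z),232.5,165),((x,115,z),301.5,185.8),((75,115,71.5),308.5,212)]
    sd=[((-75,-115,0),288.7,333),((75,-115,0),338.7,321.8),((x,115,z),331.5,213.5),((x,-115,z),355,269.5),((75,-115,71.5),339,305)]
    r=[(proj(c,W(p,[q[0]]))[0]-q[1:]) for c,l in((S,sc),(D,sd)) for q in l]
    return np.array(r).ravel()
def stand(p):
    sc=[((0,0,226),388.7,254.5),((-90,-34,200),381.3,228.7),((-90,34,200),408.3,234.3)]
    sd=[((0,0,226),345,153.7),((-55,60,10),326.2,195),((55,60,12),351.2,189.2),((55,-60,6),362.7,207.5),((-55,-60,6),338,213.2)]
    r=[(proj(c,W(p,[q[0]]))[0]-q[1:]) for c,l in((S,sc),(D,sd)) for q in l]
    return np.array(r).ravel()
a=LS(cart,[.55,-.05,0,2.],loss="soft_l1"); b=LS(stand,[.6,.3,.3],loss="soft_l1")
top=LS(lambda P:np.r_[proj(S,P)[0]-(398,214.2),proj(D,P)[0]-(317.2,153)],[.6,.3,.25])
if __name__=="__main__":
    print("carton",a.x[:2],np.degrees(a.x[2:]),np.round(cart(a.x).reshape(-1,2),1).tolist())
    print("stand",b.x[:2],np.degrees(b.x[2]),np.round(stand(b.x).reshape(-1,2),1).tolist())
    print("top",top.x,np.sqrt(top.cost),"rail",W(b.x,(-90,0,200)))
    for n,c,u,v,z in(("jar",S,329,253,.085),("jar",D,350,214,.085),("mug",D,297,362,.085),("bottle",D,306,132,.19)):print(n,ray(c,u,v,z))
E
python3 fit.py
```

```text
carton [ 0.50069919 -0.19491848] [  9.07344882 105.73031331] [[0.3, 0.7], [0.2, 0.5], [-0.6, 0.7], [0.3, -0.2], [-1.9, -0.1], [0.2, 0.7], [0.2, 0.5], [-1.1, 1.2], [0.0, 0.5], [-0.8, -0.8], [-0.2, -1.1], [0.1, 1.7]]
stand [0.68247456 0.2391407 ] 13.880002484617581 [[-0.3, -1.4], [-0.2, 0.2], [-0.4, 1.3], [0.1, -2.1], [-1.6, -1.0], [0.1, -1.9], [1.1, -0.2], [-2.1, 1.0]]
top [0.58110661 0.21173931 0.2487785 ] 0.8228175314247749 rail [[0.59510254 0.21755067 0.2       ]]
jar [0.66397509 0.07010123 0.085     ]
jar [0.67858492 0.07306358 0.085     ]
mug [ 0.465916   -0.46329107  0.085     ]
bottle [0.56198489 0.44358642 0.19      ]
```

```bash
cat >> h.py <<'E'
from scipy.spatial.transform import Rotation as Ro
def go(x,y,z,yaw=None,n=None):
    from plant import r
    s=r.get_state();R=Ro.from_euler("xyz",s["eef_rot"],degrees=True).as_matrix();p=np.array(s["tcp_pos"])
    jy=np.degrees(np.arctan2(R[1,1],R[0,1]));dp=R.T@(np.array([x,y,z])-p)*1000
    tw=0 if yaw is None else (-(yaw-jy)+90)%180-90
    print("t",round(s["time_s"],2),"tcp",np.round(p,4),"jawyaw",round(jy,1),"w",round(s["gripper_width"],4),"F",np.round(s["contact_force"],1),"j1 j6",np.round(np.array(s["joints"])[[0,5]],0),"-> dp",np.round(dp),"twist",round(tw,1))
E
python3 - <<'E'
from h import *
go(.581,.212,.300,103.9);go(.581,.212,.230,103.9)
from fit import *
f=lambda a:[W(list(b),[q])[0] for q in((-69,113+70*np.cos(np.pi-a),65.5+70*np.sin(a)),(69,113+70*np.cos(np.pi-a),65.5+70*np.sin(a)))]
b=a.x[:3]
q=LS(lambda t:(proj(D,f(t[0]))-[(271.5,239.5),(314.5,231.7)]).ravel(),[2.]);print("flap_left",np.degrees(q.x),q.fun)
print(W(b,[(75,115,0),(75,-115,0),(-75,115,0),(-75,-115,0),(0,113,65.5),(0,-113,65.5),(75,0,71.5)]))
E
```

```text
t 0.15 tcp [0.2781 0.6147 0.2428] jawyaw -114.3 w 0.0876 F [-0.8 -0.5  0.4] j1 j6 [ 82. -17.] -> dp [ -57.  242. -442.] twist -38.2
t 0.15 tcp [0.2781 0.6147 0.2428] jawyaw -114.3 w 0.0876 F [-0.8 -0.5  0.4] j1 j6 [ 82. -17.] -> dp [  13.  242. -442.] twist -38.2
flap_left [109.36616167] [-1.41007368  0.63185758 -0.25352463  0.01162866]
[[ 0.55662516 -0.06952994  0.        ]
 [ 0.59289627 -0.29665195  0.        ]
 [ 0.40850211 -0.09318501  0.        ]
 [ 0.44477322 -0.32030702  0.        ]
 [ 0.48287904 -0.08333245  0.0655    ]
 [ 0.51851935 -0.30650451  0.0655    ]
 [ 0.57476072 -0.18309094  0.0715    ]]
```

```bash
python3 -m jog '{"fingers":[1,1,1,1,1],"dp":[[-30,20,-30],[-57,45,-75],[-57,65,-120],[-57,90,-165],[-57,115,-210]],"twist":[-5,-12,-20,-28,-36]}' 8
python3 -c "
from h import *
go(.581,.212,.300,103.9)"
```

```text
time_s: 0.65
tcp_pos: [0.4171, 0.4294, 0.3002]
eef_rot: [56.9, 90.0, -111.1]
contact_force: [1.0, 0.4, 0.1]
gripper_width: 0.0875
t 0.65 tcp [0.4171 0.4294 0.3002] jawyaw -78.0 w 0.0875 F [1.  0.4 0.1] j1 j6 [65. 37.] -> dp [   0.  247. -115.] twist -1.9
```

```bash
python3 -m jog '{"fingers":[1,1,1,1,1],"dp":[[0,15,-5],[0,30,-10],[0,45,-20],[0,60,-28],[0,75,-35]],"twist":[8.5,17,25.5,34,42.5]}'
python3 -c "
from h import *
go(.581,.212,.300,103.9)"
```

```text
time_s: 1.15
tcp_pos: [0.4673, 0.3626, 0.3]
eef_rot: [89.5, 89.9, -121.3]
contact_force: [-0.2, -0.1, -0.3]
gripper_width: 0.0879
t 1.15 tcp [0.4673 0.3626 0.3   ] jawyaw -120.8 w 0.0879 F [-0.2 -0.1 -0.3] j1 j6 [57.  2.] -> dp [   0.   71. -175.] twist -44.7
```

```bash
python3 -m jog '{"fingers":[1,1,1,1,1],"dp":[[0,0,0],[0,0,0],[0,0,0],[0,0,0],[0,0,0]],"twist":[8.5,17,25.5,34,42.5]}'
python3 -m jog '{"fingers":[1,1,1,1,1],"dp":[[0,0,0],[0,0,0],[0,0,0],[0,0,0],[0,0,0]],"twist":[8.5,17,25.5,34,42.5]}'
python3 -m jog '{"fingers":[1,1,1,1,1],"dp":[[0,0,0],[0,0,0],[0,0,0],[0,0,0],[0,0,0]],"twist":[8.5,17,25.5,34,42.5]}'
python3 -c "
from h import *
go(.581,.212,.300,103.9)"
```

```text
time_s: 1.65
tcp_pos: [0.4672, 0.3624, 0.2996]
eef_rot: [127.2, 89.9, -126.5]
contact_force: [0.1, -0.6, 1.3]
gripper_width: 0.0882
time_s: 2.15
tcp_pos: [0.467, 0.3623, 0.2993]
eef_rot: [166.5, 89.9, -130.1]
contact_force: [-0.5, -0.3, 0.0]
gripper_width: 0.0875
time_s: 2.65
tcp_pos: [0.4669, 0.3622, 0.2991]
eef_rot: [-152.3, 89.8, -131.8]
contact_force: [-0.9, -0.3, -1.3]
gripper_width: 0.0877
t 2.65 tcp [0.4669 0.3622 0.2991] jawyaw 110.6 w 0.0877 F [-0.9 -0.3 -1.3] j1 j6 [  57. -126.] -> dp [  -1. -181.   54.] twist 6.7
```

```bash
python3 -m jog '{"fingers":[1,1,1,1,1],"dp":[[-1,-45,13],[-1,-90,26],[-1,-136,40],[-1,-181,54],[-1,-181,54]],"twist":[2,4,6,6.7,6.7]}'
python3 -c "
from h import *
go(.581,.212,.230,103.9)
from plant import r
c=r.capture('wrist');pickle.dump(c,open('pics/w1.pkl','wb'));cv2.imwrite('pics/w1.png',crop(c,120,0,400,400,2)[:,:800][:600])"
```

```text
time_s: 3.15
tcp_pos: [0.5833, 0.2075, 0.2994]
eef_rot: [-140.7, 89.7, -127.2]
contact_force: [-0.7, -0.3, 0.3]
gripper_width: 0.0876
t 3.15 tcp [0.5833 0.2075 0.2994] jawyaw 103.6 w 0.0876 F [-0.7 -0.3  0.3] j1 j6 [  38. -114.] -> dp [69.  5. -1.] twist -0.3
```

View pics/w1.png

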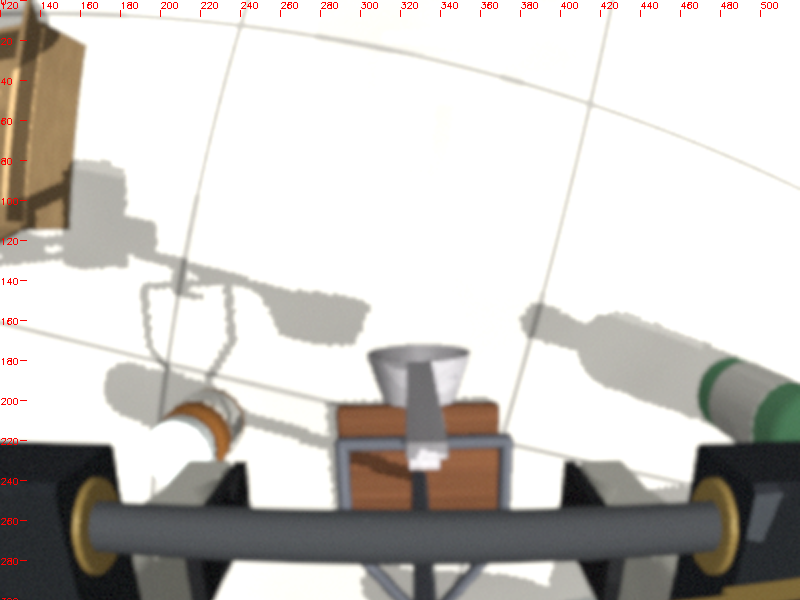

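```bash
python3 -c "
from h import *
from fit import top,W,b
c=load('w1');T=np.linalg.inv(c['pose'])
def fe(P):
    q=T[:3,:3]@P+T[:3,3];t=np.arctan2(np.hypot(q[0],q[1]),q[2]);a=np.arctan2(q[1],q[0]);return 309.7*t*np.cos(a)+322.1,309.7*t*np.sin(a)+200
print(fe(top.x),fe(W(b.x,(-90,0,200))[0]),fe(W(b.x,(-90,-34,200))[0]),fe(W(b.x,(-90,34,200))[0]))
go(*top.x[:2],.23,103.9)"
```

```text
(np.float64(329.5434913503056), np.float64(227.57798929053)) (np.float64(331.1451339317598), np.float64(224.6701971817786)) (np.float64(289.7733376144122), np.float64(224.73648296809478)) (np.float64(372.253090317857), np.float64(224.31308990859512))
t 3.2 tcp [0.5822 0.2092 0.2994] jawyaw 103.6 w 0.0878 F [-0.9 -0.4 -0.8] j1 j6 [  38. -114.] -> dp [69.  3. -0.] twist -0.3
```

The wrist view shows the handle end near (333,221), and the rail spans columns 289–375 at row 220. Both agree with the fit to about 3 mm. I'll descend and grip.

```bash
python3 -m jog '{"fingers":[1,1,1,1,1],"dp":[[20,4,-3],[40,4,-3],[60,4,-3],[69,4,-3],[69,4,-3]],"twist":[0,0,0,0,0]}'
python3 -m jog '{"fingers":[0.1,0,0,0,0],"dp":[[0,0,0],[0,0,0],[0,0,0],[0,0,0],[0,0,0]],"twist":[0,0,0,0,0]}' 12
python3 -c "
from h import *
go(.581,.212,.260,103.9)"
```

```text
time_s: 3.7
tcp_pos: [0.5771, 0.2125, 0.2291]
eef_rot: [-153.5, 89.6, -139.8]
contact_force: [0.2, 1.2, -0.1]
gripper_width: 0.088
time_s: 4.2
tcp_pos: [0.5773, 0.2125, 0.2295]
eef_rot: [-152.9, 89.6, -139.3]
contact_force: [-0.1, -0.6, 0.1]
gripper_width: 0.0531
t 4.2 tcp [0.5773 0.2125 0.2295] jawyaw 103.7 w 0.0531 F [-0.1 -0.6  0.1] j1 j6 [  38. -115.] -> dp [-30.  -1.   3.] twist -0.2
```

```bash
python3 -m jog '{"fingers":[0,0,0,0,0],"dp":[[0,0,0],[0,0,0],[0,0,0],[0,0,0],[0,0,0]],"twist":[0,0,0,0,0]}' 12
python3 -m jog '{"fingers":[0,0,0,0,0],"dp":[[0,0,0],[0,0,0],[-8,0,0],[-18,0,0],[-28,0,0]],"twist":[0,0,0,0,0]}' 12
python3 -c "
from h import *
go(.578-.08*np.cos(.242),.2125-.08*np.sin(.242),.265,103.9)"
```

```text
time_s: 4.7
tcp_pos: [0.5773, 0.2126, 0.2295]
eef_rot: [-153.7, 89.6, -140.1]
contact_force: [-0.2, 1.3, -0.4]
gripper_width: 0.0139
time_s: 5.2
tcp_pos: [0.5775, 0.2127, 0.2586]
eef_rot: [-152.4, 89.7, -138.7]
contact_force: [0.2, 0.3, -1.2]
gripper_width: 0.0137
t 5.2 tcp [0.5775 0.2127 0.2586] jawyaw 103.7 w 0.0137 F [ 0.2  0.3 -1.2] j1 j6 [  38. -115.] -> dp [ -6.  -1. -80.] twist -0.2
```

```bash
python3 -m jog '{"fingers":[0,0,0,0,0],"dp":[[-6,0,-15],[-6,0,-35],[-6,0,-55],[-6,0,-75],[-6,0,-85]],"twist":[0,0,0,0,0]}'
python3 -c "
from h import *
go(.471,.005,.235,9.07)"
```

```text
time_s: 5.7
tcp_pos: [0.4933, 0.1921, 0.266]
eef_rot: [-155.5, 89.7, -141.8]
contact_force: [0.8, -0.6, -0.7]
gripper_width: 0.0136
t 5.7 tcp [0.4933 0.1921 0.266 ] jawyaw 103.7 w 0.0136 F [ 0.8 -0.6 -0.7] j1 j6 [  42. -119.] -> dp [  32. -176.  -66.] twist -85.4
```

```bash
python3 -m jog '{"fingers":[0,0,0,0,0],"dp":[[5,-15,-5],[8,-35,-12],[12,-55,-20],[15,-75,-28],[18,-90,-34]],"twist":[-8,-16,-24.5,-33,-41]}'
python3 -c "
from h import *
go(.471,.005,.235,9.07)"
```

```text
time_s: 6.2
tcp_pos: [0.4813, 0.0956, 0.2488]
eef_rot: [164.6, 89.8, -140.4]
contact_force: [0.3, 0.6, -1.1]
gripper_width: 0.0141
t 6.2 tcp [0.4813 0.0956 0.2488] jawyaw 145.0 w 0.0141 F [ 0.3  0.6 -1.1] j1 j6 [ 34. -69.] -> dp [ 14. -44. -80.] twist -44.0
```

```bash
python3 -m jog '{"fingers":[0,0,0,0,0],"dp":[[3,-10,-18],[6,-20,-36],[10,-30,-54],[14,-44,-80],[14,-44,-80]],"twist":[-8.5,-17,-25.5,-34,-42.5]}'
python3 -m jog '{"fingers":[0,0,0,0,0],"dp":[[0,0,0],[0,0,0],[8,0,0],[16,0,0],[24,0,0]],"twist":[-2,-2,-2,-2,-2]}'
python3 -c "
from h import *
go(.471,.005,.180,9.07)
d=np.array([-.158,.987])
s=None
for th in range(15,95,15):
    t=np.radians(th);h=-25*np.cos(t)+170*np.sin(t)+25;v=25*np.sin(t)+170*np.cos(t)
    print(th,round(h),round(v-2))
from plant import r
c=r.capture('side');pickle.dump(c,open('pics/s2.pkl','wb'));cv2.imwrite('pics/s2.png',crop(c,200,100,200,200,3))"
```

```text
time_s: 6.7
tcp_pos: [0.4704, 0.0025, 0.235]
eef_rot: [120.7, 89.7, -141.5]
contact_force: [-0.3, 0.1, -1.0]
gripper_width: 0.0137
time_s: 7.2
tcp_pos: [0.4701, 0.0026, 0.2101]
eef_rot: [115.5, 89.7, -144.7]
contact_force: [0.5, -0.0, -1.6]
gripper_width: 0.0138
t 7.2 tcp [0.4701 0.0026 0.2101] jawyaw -170.2 w 0.0138 F [ 0.5 -0.  -1.6] j1 j6 [ 24. -15.] -> dp [30. -1.  2.] twist 0.7
15 45 169
30 88 158
45 128 136
60 160 105
75 183 66
90 195 23
```

View pics/s2.png

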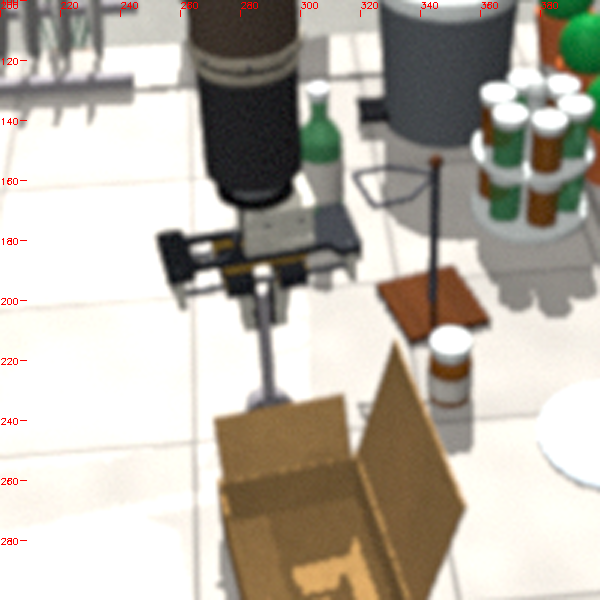

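The side view shows the strainer hanging upright at (290,215) in front of the left flap, clear of it, with the mouth facing the camera. Next I lower it until it touches the counter, then tip it over along tool +z with a light grip.

```bash
python3 -m jog '{"fingers":[0,0,0,0,0],"dp":[[20,0,0],[33,0,0],[34,0,16],[37,0,31],[40,0,46]],"twist":[0.7,0.7,0.7,0.7,0.7]}' 5
python3 -c "
from h import *
go(.471,.005,.175,9.07)"
```

```text
time_s: 7.75
tcp_pos: [0.4612, 0.0481, 0.1683]
eef_rot: [111.5, 89.5, -149.5]
contact_force: [0.2, 0.3, -0.3]
gripper_width: 0.0141
t 7.75 tcp [0.4612 0.0481 0.1683] jawyaw -171.0 w 0.0141 F [ 0.2  0.3 -0.3] j1 j6 [ 30. -21.] -> dp [ -7.  -3. -44.] twist -0.0
```

```bash
python3 -m jog '{"fingers":[0,0,0,0,0],"dp":[[6,0,27],[13,0,48],[24,0,69],[38,0,88],[52,0,104]],"twist":[0,0,0,0,0]}' 5
python3 -c "
from h import *
go(.471,.005,.175,9.07)
from plant import r
c=r.capture('side');pickle.dump(c,open('pics/s3.pkl','wb'));cv2.imwrite('pics/s3.png',crop(c,220,130,130,130,4))"
```

```text
time_s: 8.25
tcp_pos: [0.4449, 0.1524, 0.1159]
eef_rot: [109.4, 89.6, -151.5]
contact_force: [-0.8, -0.1, 1.2]
gripper_width: 0.0138
t 8.25 tcp [0.4449 0.1524 0.1159] jawyaw -170.9 w 0.0138 F [-0.8 -0.1  1.2] j1 j6 [ 43. -34.] -> dp [ -59.   -2. -150.] twist 0.0
```

View pics/s3.png

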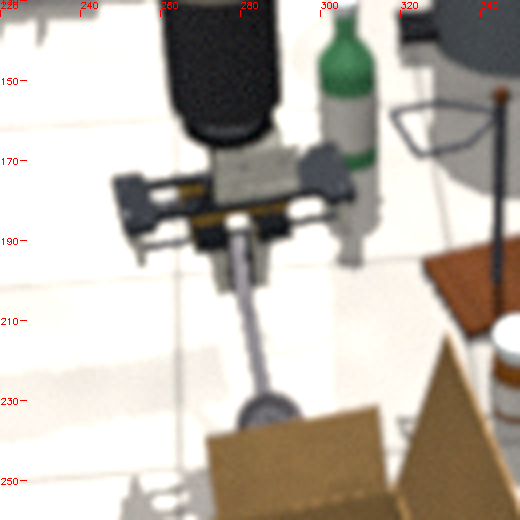

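The strainer is tilting with the bowl on the counter at (285,233), so I'll continue the arc.

```bash
python3 -m jog '{"fingers":[0,0,0,0,0],"dp":[[16,0,13],[36,0,26],[58,0,36],[75,0,41],[85,0,44]],"twist":[0,0,0,0,0]}' 5
python3 -m jog '{"fingers":[0,0,0,0,0],"dp":[[3,0,0],[6,0,1],[7,0,1],[7,0,1],[7,0,1]],"twist":[0,0,0,0,0]}' 4
python3 -m jog '{"fingers":[0.5,0.5,0.5,0.5,0.5],"dp":[[0,0,0],[0,0,0],[0,0,0],[0,0,0],[0,0,0]],"twist":[0,0,0,0,0]}' 30
python3 -m jog '{"fingers":[0.5,0.5,0.5,0.5,0.5],"dp":[[-15,0,0],[-35,0,0],[-35,0,-40],[-35,0,-80],[-35,0,-118]],"twist":[0,0,0,0,0]}' 30
python3 -c "
from h import *
go(.471,.005,.175,9.07)
from plant import r
for n in('wrist','side','scene'):
  c=r.capture(n);pickle.dump(c,open('pics/%s4.pkl'%n,'wb'))
a=crop(load('wrist4'),120,0,400,300,1);b=crop(load('side4'),230,150,100,100,4);d=crop(load('scene4'),300,120,100,100,4)
cv2.imwrite('pics/m4.png',np.vstack([np.hstack([b,d])[:300],np.hstack([a,np.zeros((300,400,3),np.uint8)])]))"
```

```text
time_s: 8.8
tcp_pos: [0.436, 0.1963, 0.0272]
eef_rot: [113.7, 89.4, -147.2]
contact_force: [-0.3, -1.4, -0.2]
gripper_width: 0.014
time_s: 9.3
tcp_pos: [0.436, 0.1972, 0.0207]
eef_rot: [112.4, 89.5, -148.5]
contact_force: [-0.0, -0.2, 2.6]
gripper_width: 0.0139
time_s: 9.8
tcp_pos: [0.436, 0.1972, 0.0207]
eef_rot: [112.2, 89.5, -148.7]
contact_force: [-0.6, -0.7, -1.1]
gripper_width: 0.0426
time_s: 10.3
tcp_pos: [0.4549, 0.0798, 0.0563]
eef_rot: [112.0, 89.5, -148.8]
contact_force: [0.9, -0.4, 0.1]
gripper_width: 0.0439
t 10.3 tcp [0.4549 0.0798 0.0563] jawyaw -170.8 w 0.0439 F [ 0.9 -0.4  0.1] j1 j6 [ 34. -25.] -> dp [-118.   -3.  -77.] twist 0.1
```

View pics/m4.png

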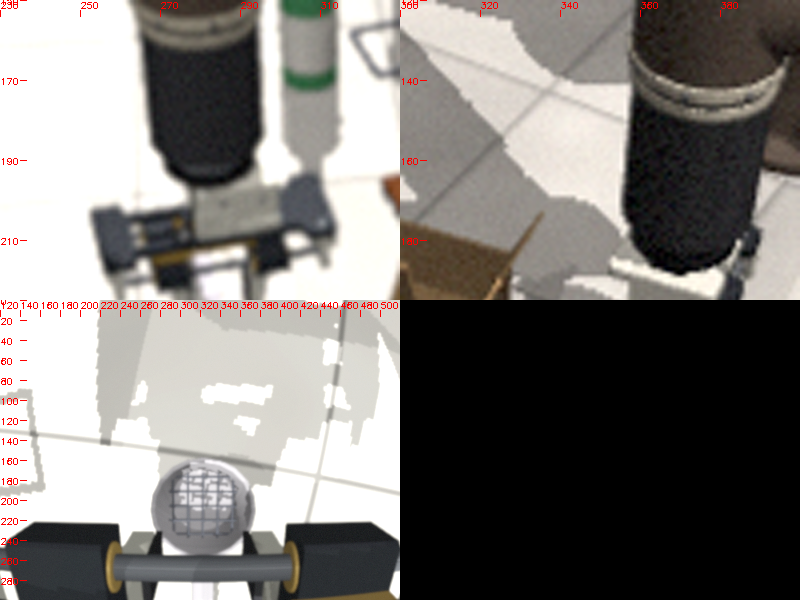

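```bash
cat >> h.py <<'E'
def fray(c,u,v,z):
    dx,dy=u-322.1,v-200;r_=np.hypot(dx,dy);t=r_/309.7;d=c["pose"][:3,:3]@[np.sin(t)*dx/r_,np.sin(t)*dy/r_,np.cos(t)];o=c["pose"][:3,3]
    return o+d*(z-o[2])/d[2]
E
python3 -c "
from h import *
c=load('wrist4')
for p in((321.5,207),(272,207),(371,207),(321.5,161)):print(p,fray(c,*p,.028))
go(.4525,.092,.023,9.07)"
```

```text
(321.5, 207) [0.45688501 0.05955103 0.028     ]
(272, 207) [0.48477835 0.06400638 0.028     ]
(371, 207) [0.42891388 0.05515519 0.028     ]
(321.5, 161) [0.46103646 0.0337017  0.028     ]
t 10.45 tcp [0.4547 0.079  0.0561] jawyaw -171.1 w 0.044 F [ 1.   0.3 -0.9] j1 j6 [ 34. -25.] -> dp [33. -0. 13.] twist -0.2
```

```bash
python3 -m jog '{"fingers":[0.5,0.5,0.5,0.5,0.5],"dp":[[0,0,12],[0,0,25],[10,0,25],[20,0,25],[27,0,25]],"twist":[0,0,0,0,0]}' 30
python3 -m jog '{"fingers":[0,0,0,0,0],"dp":[[0,0,0],[0,0,0],[0,0,0],[0,0,0],[0,0,0]],"twist":[0,0,0,0,0]}' 30
python3 -m jog '{"fingers":[0,0,0,0,0],"dp":[[0,0,0],[0,0,0],[-10,0,0],[-30,0,0],[-60,0,0]],"twist":[0,0,0,0,0]}' 30
python3 -m jog '{"fingers":[0,0,0,0,0],"dp":[[-40,0,0],[-80,0,0],[-110,0,0],[-110,0,0],[-110,0,0]],"twist":[0,0,0,0,0]}' 30
python3 -c "
from h import *
from plant import r
for n in('wrist','side'):
  c=r.capture(n);pickle.dump(c,open('pics/%s5.pkl'%n,'wb'))
a=crop(load('wrist5'),120,0,400,300,1);b=crop(load('side5'),220,130,130,130,4)
cv2.imwrite('pics/m5.png',np.hstack([b[:,:400],np.vstack([a,np.zeros((220,400,3),np.uint8)])]))
from fit import W,a
p=W(a.x,(-25,10,0))[0];go(*p[:2],.2,9.07)"
```

```text
time_s: 10.95
tcp_pos: [0.4499, 0.104, 0.0277]
eef_rot: [112.2, 89.3, -148.8]
contact_force: [0.1, -0.2, -0.2]
gripper_width: 0.0439
time_s: 11.45
tcp_pos: [0.4501, 0.104, 0.0279]
eef_rot: [111.9, 89.4, -149.1]
contact_force: [0.4, 0.4, -0.2]
gripper_width: 0.0137
time_s: 11.95
tcp_pos: [0.4497, 0.1036, 0.0881]
eef_rot: [112.4, 89.2, -148.7]
contact_force: [0.6, 0.4, -1.0]
gripper_width: 0.0132
time_s: 12.45
tcp_pos: [0.4509, 0.1045, 0.199]
eef_rot: [109.5, 89.3, -151.6]
contact_force: [0.2, 0.2, -1.5]
gripper_width: 0.0137
t 12.55 tcp [0.4502 0.104  0.1973] jawyaw -171.1 w 0.0131 F [-0.7  0.1 -1.5] j1 j6 [ 37. -28.] -> dp [  -1.   22. -293.] twist -0.1
```

View pics/m5.png

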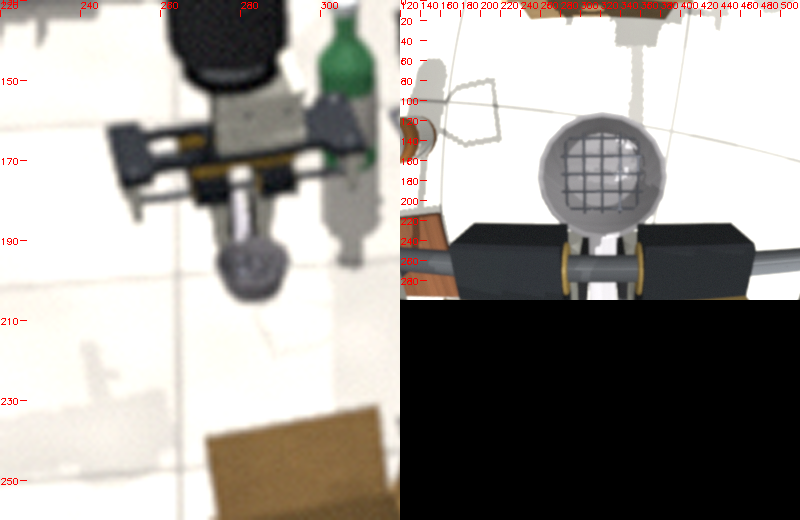

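The strainer is held flat, with the bowl at (322,175) in the wrist image. I'll check the bowl's offset and height from its apparent size, then work out the path into the carton.

```bash
python3 -c "
from h import *
c=load('wrist5')
for z in(.185,.193,.2,.21):
  L,R_,T,B=[fray(c,*p,z) for p in((261,172),(385,172),(322,113),(322,234))]
  print(z,np.linalg.norm(L-R_),(L+R_)/2-[.4502,.104,.1973],T-[.4502,.104,.1973],np.linalg.norm(T-B))
"
```

```text
0.185 0.06341004206822223 [ 0.0053201  -0.04225978 -0.0123    ] [ 0.0104787  -0.07125777 -0.0123    ] 0.06294823656126389
0.193 0.06012362668204705 [ 0.00564579 -0.04354284 -0.0043    ] [ 0.01053703 -0.07103792 -0.0043    ] 0.05968575562890683
0.2 0.05724801321914371 [ 0.00593077 -0.04466551  0.0027    ] [ 0.01058807 -0.07084555  0.0027    ] 0.05683108481309442
0.21 0.05313999398642472 [ 0.00633788 -0.04626933  0.0127    ] [ 0.01066098 -0.07057074  0.0127    ] 0.052752983647648084
```

```bash
python3 -c "
from h import *
from fit import W,a
p=W(a.x,(-28,-26,0))[0];print(p);go(*p[:2],.2,9.07)"
python3 -m jog '{"fingers":[0,0,0,0,0],"dp":[[0,3,-40],[0,6,-85],[0,9,-130],[0,12,-175],[0,14,-220]],"twist":[0,0,0,0,0]}' 30
python3 -c "
from h import *
from fit import W,a
p=W(a.x,(-28,-26,0))[0];go(*p[:2],.2,9.07)"
```

```text
[ 0.47714977 -0.22500875  0.        ]
t 12.55 tcp [0.4502 0.104  0.1973] jawyaw -171.1 w 0.0131 F [-0.7  0.1 -1.5] j1 j6 [ 37. -28.] -> dp [  -0.   24. -329.] twist -0.1
time_s: 13.05
tcp_pos: [0.4695, -0.1172, 0.1975]
eef_rot: [107.8, 89.0, -153.3]
contact_force: [1.0, 0.9, -0.7]
gripper_width: 0.0131
t 13.05 tcp [ 0.4695 -0.1172  0.1975] jawyaw -171.1 w 0.0131 F [ 1.   0.9 -0.7] j1 j6 [10. -1.] -> dp [  -2.    9. -108.] twist -0.1
```

```bash
python3 -m jog '{"fingers":[0,0,0,0,0],"dp":[[0,2,-40],[0,5,-80],[0,9,-108],[0,9,-108],[30,9,-108]],"twist":[0,0,0,0,0]}' 30
python3 -m jog '{"fingers":[0,0,0,0,0],"dp":[[20,0,0],[40,0,0],[60,0,0],[75,0,0],[75,0,0]],"twist":[0,0,0,0,0]}' 30
python3 -c "
from h import *
from plant import r
from fit import W,a
p=W(a.x,(-28,-26,0))[0];go(*p[:2],.034,9.07)
for n in('wrist','side'):
  c=r.capture(n);pickle.dump(c,open('pics/%s6.pkl'%n,'wb'))
a=crop(load('wrist6'),120,0,400,300,1);b=crop(load('side6'),250,210,110,130,4)
cv2.imwrite('pics/m6.png',np.hstack([b[:,:400],np.vstack([a,np.zeros((220,400,3),np.uint8)])]))"
```

```text
time_s: 13.55
tcp_pos: [0.4785, -0.2269, 0.1697]
eef_rot: [118.7, 89.1, -142.5]
contact_force: [0.7, -0.3, -1.7]
gripper_width: 0.0135
time_s: 14.05
tcp_pos: [0.4753, -0.2268, 0.0917]
eef_rot: [105.3, 88.8, -155.9]
contact_force: [0.3, 0.6, -0.7]
gripper_width: 0.0135
t 14.05 tcp [ 0.4753 -0.2268  0.0917] jawyaw -171.1 w 0.0135 F [ 0.3  0.6 -0.7] j1 j6 [-4. 12.] -> dp [58. -3.  2.] twist -0.2
```

View pics/m6.png

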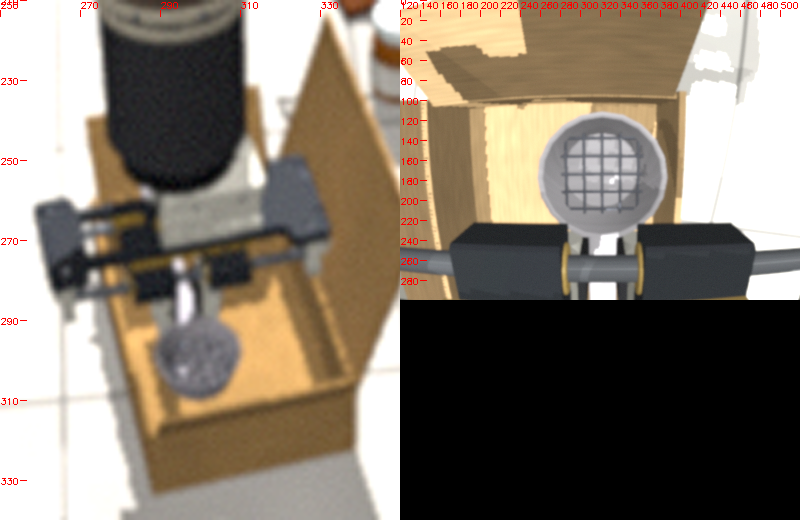

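The strainer is inside the carton outline, with the bowl near the −y end at about (298,300) in the side view. The gripper is clear of the long flap. I'll lower it and let go.

```bash
python3 -m jog '{"fingers":[0,0,0,0,0],"dp":[[20,-3,2],[38,-3,2],[50,-3,2],[55,-3,2],[58,-3,2]],"twist":[0,0,0,0,0]}' 30
python3 -m jog '{"fingers":[0,0.2,0.35,0.4,0.4],"dp":[[1,0,0],[1,0,0],[1,0,0],[1,0,0],[1,0,0]],"twist":[0,0,0,0,0]}' 30
python3 -m jog '{"fingers":[0.4,0.4,0.4,0.4,0.4],"dp":[[-5,0,0],[-20,0,0],[-50,0,0],[-90,0,0],[-130,0,0]],"twist":[0,0,0,0,0]}' 30
python3 -m jog '{"fingers":[0.2,0,0,0,0],"dp":[[-40,0,0],[-60,0,0],[-60,0,0],[-60,0,0],[-60,0,0]],"twist":[0,0,0,0,0]}' 30
python3 -c "
from h import *
from plant import r
go(.48,-.225,.2)
for n in('wrist','side','scene'):
  c=r.capture(n);pickle.dump(c,open('pics/%s7.pkl'%n,'wb'))"
```

```text
time_s: 14.65
tcp_pos: [0.4793, -0.2254, 0.0363]
eef_rot: [114.9, 89.0, -146.1]
contact_force: [-0.1, 0.0, -0.7]
gripper_width: 0.0136
time_s: 15.15
tcp_pos: [0.4795, -0.2255, 0.0357]
eef_rot: [116.6, 89.1, -144.5]
contact_force: [0.1, 0.2, -0.4]
gripper_width: 0.0331
time_s: 15.65
tcp_pos: [0.4808, -0.2242, 0.1673]
eef_rot: [115.4, 89.0, -145.7]
contact_force: [1.0, 0.4, -0.0]
gripper_width: 0.0354
time_s: 16.15
tcp_pos: [0.481, -0.2235, 0.2264]
eef_rot: [111.5, 89.0, -149.6]
contact_force: [-0.6, -0.4, -0.6]
gripper_width: 0.0024
t 16.15 tcp [ 0.481  -0.2235  0.2264] jawyaw -171.1 w 0.0024 F [-0.6 -0.4 -0.6] j1 j6 [-3. 12.] -> dp [26.  1. -1.] twist 0
```

```bash
cat > cc.py <<'E'
from h import *
from fit import a
from plant import r
def cc():
    s=r.get_state();p=np.array(s["tcp_pos"]);c,q=np.cos(a.x[2]),np.sin(a.x[2]);d=p[:2]-a.x[:2]
    R=Ro.from_euler("xyz",s["eef_rot"],degrees=True).as_matrix()
    print("t",round(s["time_s"],2),"carton mm",np.round([1000*(c*d[0]+q*d[1]),1000*(-q*d[0]+c*d[1]),1000*p[2]],1),"F",np.round(s["contact_force"],1),"w",round(s["gripper_width"],3),"j1 j6",np.round(np.array(s["joints"])[[0,5]]),"jawyaw",round(np.degrees(np.arctan2(R[1,1],R[0,1])),1))
E
python3 -c "
from cc import *
cc()
A=crop(load('wrist7'),120,0,400,300,1);b=crop(load('side7'),250,210,110,130,4)
cv2.imwrite('pics/m7.png',np.hstack([b[:,:400],np.vstack([A,crop(load('scene7'),225,145,100,55,4)])]))"
```

```text
t 16.3 carton mm [-23.8 -25.2 226.2] F [-0.8 -0.1  0.4] w 0.0 j1 j6 [-3. 12.] jawyaw -171.1
```

View pics/m7.png

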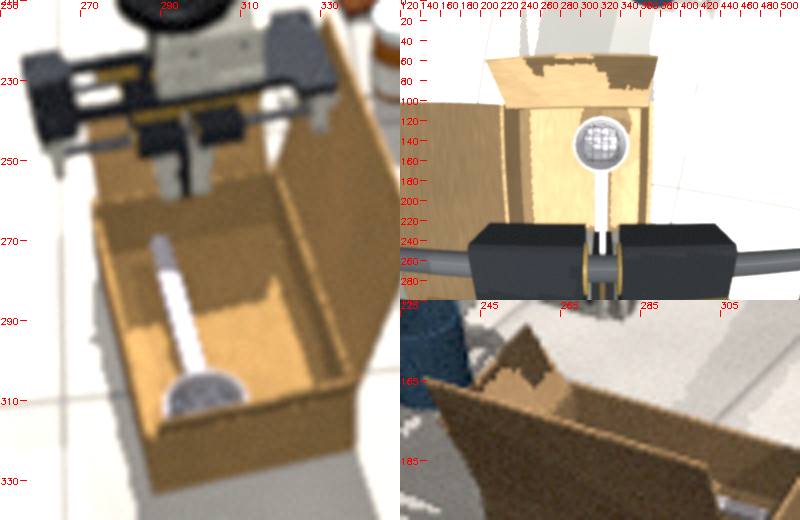

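The strainer lies flat and free inside the carton, as seen in both the side and wrist views. The right flap leans well outwards, so I'll compute its angle while I fold the left flap.

```bash
python3 -c "
from cc import *
from fit import W
c=load('wrist7');
for A in range(90,145,8):
  t=np.radians(A);z=(65.5+70*np.sin(t))/1000;P=fray(c,291.5,58,z);q=W(a.x,[(0,-113+70*np.cos(t),0)])[0]
  d=P-q;print(A,np.round(-np.sin(a.x[2])*d[0]+np.cos(a.x[2])*d[1],4))
"
python3 -m jog '{"fingers":[0,0,0,0,0],"dp":[[0,0,48],[0,0,96],[0,0,144],[0,0,185],[20,0,190]],"twist":[0,0,0,0,0]}' 10
python3 -m jog '{"fingers":[0,0,0,0,0],"dp":[[40,0,0],[80,0,0],[84,0,0],[84,0,-18],[84,0,-35]],"twist":[0,0,0,0,0]}' 10
python3 -c "
from cc import *
cc()"
```

```text
90 -0.0289
98 -0.0193
106 -0.0102
114 -0.0017
122 0.006
130 0.0127
138 0.0183
time_s: 16.8
tcp_pos: [0.4524, -0.0327, 0.2066]
eef_rot: [116.3, 89.2, -144.6]
contact_force: [0.1, -1.0, -0.6]
gripper_width: 0.0007
time_s: 17.3
tcp_pos: [0.4576, -0.0683, 0.1236]
eef_rot: [117.2, 89.1, -143.5]
contact_force: [-0.5, 0.2, -0.2]
gripper_width: 0.0002
t 17.3 carton mm [-22.6 131.9 123.6] F [-0.5  0.2 -0.2] w 0.0 j1 j6 [16. -7.] jawyaw -170.8
```

```bash
python3 -m jog '{"fingers":[0,0,0,0,0],"dp":[[2,0,-22],[11,0,-42],[25,0,-57],[37,0,-62],[40,0,-62]],"twist":[0,0,0,0,0]}' 10
python3 -c "
from cc import *
cc()"
python3 -m jog '{"fingers":[0,0,0,0,0],"dp":[[1,0,0],[1,0,0],[-20,0,0],[-60,0,0],[-70,0,-40]],"twist":[0,0,0,0,0]}' 10
python3 -c "
from cc import *
cc()"
```

```text
time_s: 17.8
tcp_pos: [0.467, -0.1307, 0.0838]
eef_rot: [116.9, 89.0, -143.9]
contact_force: [-4.0, -6.8, 14.8]
gripper_width: 0.0004
t 17.8 carton mm [-23.2  68.7  83.8] F [-4.  -6.8 14.8] w 0.0 j1 j6 [8. 1.] jawyaw -170.8
time_s: 18.3
tcp_pos: [0.4767, -0.1672, 0.159]
eef_rot: [135.7, 89.3, -124.9]
contact_force: [1.7, 0.0, 0.6]
gripper_width: -0.0
t 18.3 carton mm [-19.4  31.1 159. ] F [1.7 0.  0.6] w -0.0 j1 j6 [3. 6.] jawyaw -170.5
```

```bash
python3 -m jog '{"fingers":[0,0,0,0,0],"dp":[[-40,0,-20],[-45,2,-66],[-45,4,-112],[-45,4,-160],[-30,4,-206]],"twist":[0,0,0,0,0]}' 10
python3 -c "
from cc import *
cc()"
```

```text
time_s: 18.8
tcp_pos: [0.5085, -0.3727, 0.194]
eef_rot: [157.0, 89.3, -103.5]
contact_force: [2.1, 0.2, -0.3]
gripper_width: 0.0005
t 18.8 carton mm [ -20.3 -176.8  194. ] F [ 2.1  0.2 -0.3] w 0.0 j1 j6 [-18.  27.] jawyaw -170.4
```

```bash
python3 -m jog '{"fingers":[0,0,0,0,0],"dp":[[40,3,0],[72,3,0],[72,3,15],[72,3,30],[72,3,45]],"twist":[0,0,0,0,0]}' 10
python3 -c "
from cc import *
cc()"
python3 -m jog '{"fingers":[0,0,0,0,0],"dp":[[2,0,20],[11,0,42],[25,0,57],[37,0,62],[39,0,62]],"twist":[0,0,0,0,0]}' 10
python3 -c "
from cc import *
cc()"
```

```text
time_s: 19.3
tcp_pos: [0.4989, -0.3284, 0.1235]
eef_rot: [167.9, 89.2, -92.5]
contact_force: [0.3, -0.5, -0.2]
gripper_width: 0.0006
t 19.3 carton mm [ -22.8 -131.5  123.5] F [ 0.3 -0.5 -0.2] w 0.001 j1 j6 [-14.  23.] jawyaw -170.4
time_s: 19.8
tcp_pos: [0.4885, -0.2663, 0.084]
eef_rot: [169.4, 89.2, -90.8]
contact_force: [-2.2, 6.8, 11.6]
gripper_width: 0.0007
t 19.8 carton mm [-23.3 -68.5  84. ] F [-2.2  6.8 11.6] w 0.001 j1 j6 [-8. 17.] jawyaw -170.3
```

```bash
python3 -m jog '{"fingers":[0,0,0,0,0],"dp":[[-40,3,0],[-85,10,15],[-130,15,30],[-170,20,45],[-190,20,60]],"twist":[0,5,13,21,29]}' 10
python3 -m jog '{"fingers":[0,0,0,0,0],"dp":[[0,0,0],[0,0,0],[0,0,0],[0,0,0],[0,0,0]],"twist":[8.5,17,25.5,34,42]}' 10
python3 -m jog '{"fingers":[0,0,0,0,0],"dp":[[0,0,0],[0,0,0],[0,0,0],[0,0,0],[0,0,0]],"twist":[8.5,17,19.5,19.5,19.5]}' 10
python3 -c "
from cc import *
cc()"
```

```text
time_s: 20.3
tcp_pos: [0.4595, -0.2082, 0.2784]
eef_rot: [-137.9, 89.1, -67.5]
contact_force: [0.9, 1.0, -0.5]
gripper_width: 0.0003
time_s: 20.8
tcp_pos: [0.4597, -0.2085, 0.2794]
eef_rot: [-92.1, 89.0, -64.0]
contact_force: [-0.2, 1.5, -0.1]
gripper_width: 0.0007
time_s: 21.3
tcp_pos: [0.4598, -0.2087, 0.28]
eef_rot: [-70.7, 89.0, -62.0]
contact_force: [-0.1, -0.2, 0.4]
gripper_width: 0.0004
t 21.3 carton mm [-42.6  -7.2 280. ] F [-0.1 -0.2  0.4] w 0.0 j1 j6 [ -1. -80.] jawyaw 98.6
```

```bash
python3 -m jog '{"fingers":[0,0,0,0,0],"dp":[[0,2,45],[0,5,90],[0,7,135],[0,7,180],[0,7,220]],"twist":[0,0,0,0,0]}' 10
python3 -m jog '{"fingers":[0,0,0,0,0],"dp":[[0,0,0],[35,0,2],[70,0,2],[97,0,2],[97,0,2]],"twist":[0,0,0,0,0]}' 10
python3 -c "
from cc import *
cc()"
```

```text
time_s: 21.8
tcp_pos: [0.6783, -0.1684, 0.281]
eef_rot: [-71.0, 89.0, -62.2]
contact_force: [0.2, 0.1, 1.6]
gripper_width: 0.0006
time_s: 22.3
tcp_pos: [0.6784, -0.1695, 0.1795]
eef_rot: [-96.6, 89.2, -87.9]
contact_force: [0.5, -0.2, -0.7]
gripper_width: 0.0005
t 22.3 carton mm [179.5  -2.9 179.5] F [ 0.5 -0.2 -0.7] w 0.0 j1 j6 [  2. -84.] jawyaw 98.8
```

```bash
python3 -m jog '{"fingers":[0,0,0,0,0],"dp":[[-3,0,-25],[-3,0,-50],[-3,0,-72],[-3,0,-95],[-2,0,-118]],"twist":[0,0,0,0,0]}' 10
python3 -c "
from cc import *
cc()"
```

```text
time_s: 22.8
tcp_pos: [0.562, -0.1878, 0.1843]
eef_rot: [-84.2, 89.1, -75.3]
contact_force: [-0.3, 0.3, 0.1]
gripper_width: 0.0004
t 22.8 carton mm [ 61.7  -2.7 184.3] F [-0.3  0.3  0.1] w 0.0 j1 j6 [  1. -83.] jawyaw 98.9
```

Targets relative to (61.7, 184.3): (38,171), (18,157), (3,137), (−7,115), (−10,98), then (−10,89).

```bash
python3 -m jog '{"fingers":[0,0,0,0,0],"dp":[[13,0,-24],[28,0,-44],[47,0,-59],[69,0,-69],[86,0,-72]],"twist":[0,0,0,0,0]}' 10
python3 -m jog '{"fingers":[0,0,0,0,0],"dp":[[4,0,0],[8,0,0],[9,0,0],[9,0,0],[9,0,0]],"twist":[0,0,0,0,0]}' 10
python3 -c "
from cc import *
cc()"
python3 -m jog '{"fingers":[0,0,0,0,0],"dp":[[-10,0,0],[-50,0,0],[-90,0,0],[-130,0,0],[-150,0,0]],"twist":[0,0,0,0,0]}' 10
python3 -m jog '{"fingers":[0,0,0,0,0],"dp":[[-10,45,0],[-10,90,0],[-10,135,0],[-10,180,0],[-10,220,0]],"twist":[0,0,0,0,0]}' 10
python3 -c "
from cc import *
cc()
for n in('side','scene'):
  c=r.capture(n);pickle.dump(c,open('pics/%s8.pkl'%n,'wb'))
cv2.imwrite('pics/m8.png',np.vstack([load('side8')['frame'][100:380,60:460,::-1],load('scene8')['frame'][100:400,180:580,::-1]]))"
```

```text
time_s: 23.3
tcp_pos: [0.4912, -0.2006, 0.0995]
eef_rot: [-76.2, 89.0, -67.3]
contact_force: [-0.5, 0.3, 0.2]
gripper_width: 0.0005
time_s: 23.8
tcp_pos: [0.4919, -0.2008, 0.0912]
eef_rot: [-72.6, 89.0, -63.7]
contact_force: [0.1, -0.4, -0.0]
gripper_width: 0.0004
t 23.8 carton mm [-9.6 -4.4 91.2] F [ 0.1 -0.4 -0. ] w 0.0 j1 j6 [ -0. -82.] jawyaw 98.9
time_s: 24.3
tcp_pos: [0.492, -0.1987, 0.2463]
eef_rot: [-60.3, 88.8, -51.4]
contact_force: [0.4, 0.1, -0.1]
gripper_width: 0.0005
time_s: 24.8
tcp_pos: [0.457, 0.0205, 0.2534]
eef_rot: [-55.8, 88.7, -46.8]
contact_force: [1.1, -0.4, -0.1]
gripper_width: 0.0003
t 24.8 carton mm [ -9.2 219.6 253.4] F [ 1.1 -0.4 -0.1] w 0.0 j1 j6 [  28. -110.] jawyaw 99.0
```

View pics/m8.png

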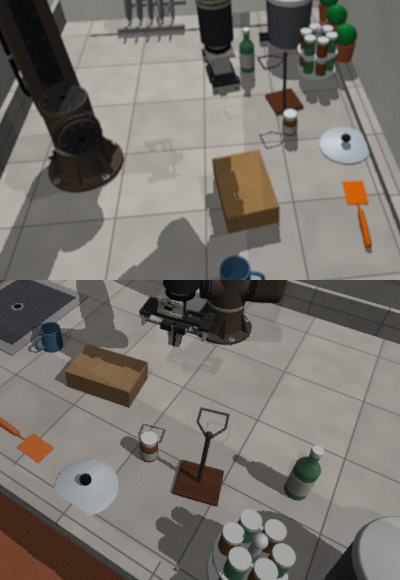

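The carton is shut in both views and the bystanders are in place. The last press showed no contact force, so the long flap may be a degree or so open. I'll press it again nearer its free edge until I feel contact.

```bash
python3 -m jog '{"fingers":[0,0,0,0,0],"dp":[[0,-45,-10],[0,-90,-20],[20,-135,-30],[60,-180,-40],[100,-220,-40]],"twist":[0,0,0,0,0]}' 10
python3 -c "
from cc import *
cc()"
```

```text
time_s: 25.4
tcp_pos: [0.4527, -0.1923, 0.17]
eef_rot: [-48.7, 88.6, -39.5]
contact_force: [1.1, 0.5, 0.2]
gripper_width: 0.0007
t 25.4 carton mm [-47.   10.2 170. ] F [1.1 0.5 0.2] w 0.001 j1 j6 [  1. -82.] jawyaw 99.2
```

```bash
python3 -m jog '{"fingers":[0,0,0,0,0],"dp":[[35,0,0],[65,0,0],[75,0,0],[79,0,0],[81,0,0]],"twist":[0,0,0,0,0]}' 10
python3 -c "
from cc import *
cc()"
python3 -m jog '{"fingers":[0,0,0,0,0],"dp":[[1,0,0],[2,0,0],[2,0,0],[2,0,0],[2,0,0]],"twist":[0,0,0,0,0]}' 10
python3 -c "
from cc import *
cc()"
```

```text
time_s: 25.9
tcp_pos: [0.4546, -0.1937, 0.0901]
eef_rot: [-49.1, 88.5, -39.8]
contact_force: [-4.3, -0.8, 9.4]
gripper_width: 0.0004
t 25.9 carton mm [-45.3   8.5  90.1] F [-4.3 -0.8  9.4] w 0.0 j1 j6 [  1. -82.] jawyaw 99.2
time_s: 26.4
tcp_pos: [0.4558, -0.1936, 0.0901]
eef_rot: [-46.0, 88.4, -36.7]
contact_force: [-2.5, 0.3, 9.1]
gripper_width: 0.0005
t 26.4 carton mm [-44.2   8.4  90.1] F [-2.5  0.3  9.1] w 0.0 j1 j6 [  1. -82.] jawyaw 99.3
```

The stop is firm: about 9 N with the fingertip at 73 mm, which is the shut flap's top. I'll withdraw and hand in.

```bash
python3 -m jog '{"fingers":[0,0,0,0,0],"dp":[[-10,0,0],[-50,0,0],[-90,0,0],[-120,0,0],[-120,0,0]],"twist":[0,0,0,0,0]}' 10
python3 -m jog '{"fingers":[0,0,0,0,0],"dp":[[0,45,0],[0,90,0],[0,135,0],[0,170,0],[0,170,0]],"twist":[0,0,0,0,0]}' 10
python3 -c "
from cc import *
cc()
c=r.capture('side');d=c['frame'].astype(int)-load('side0')['frame'].astype(int)
for n,(x,y,w,h) in dict(mug=(275,352,50,46),jar=(338,207,24,28),bottle=(298,128,16,45)).items(): print(n,np.median(np.abs(d[y:y+h,x:x+w])))
cv2.imwrite('pics/m9.png',c['frame'][:,:,::-1])
print(r.close_job())"
```

```text
time_s: 26.9
tcp_pos: [0.456, -0.1918, 0.2162]
eef_rot: [-38.0, 87.9, -28.6]
contact_force: [0.7, 0.4, 0.3]
gripper_width: 0.0004
time_s: 27.4
tcp_pos: [0.4282, -0.0209, 0.2133]
eef_rot: [-34.4, 87.8, -24.8]
contact_force: [-0.2, 0.4, 0.4]
gripper_width: 0.0007
t 27.4 carton mm [-44.2 183.3 213.3] F [-0.2  0.4  0.4] w 0.001 j1 j6 [  25. -107.] jawyaw 99.6
mug 4.0
jar 3.0
bottle 3.0
the job is handed in; nothing more can be done
None
```

I finished the whole task in the order asked and handed it in at about 27.5 s; no verdict is reported.

- **Strainer:** I lifted it off the rail, tipped it to lie mouth up on the counter and let go. I then picked it up flat by the handle and laid it flat in the carton; the pictures taken after release showed it lying flat inside.
- **End flaps:** I folded the left flap, then the right, until each stopped against 12–15 N.
- **Long flap:** I folded it last. The first press showed no contact force, so I pressed again nearer the free edge. It stopped firmly at about 9 N, at the height of a fully shut flap.

**Last checks:** The pictures taken after the first press showed the carton shut. I did not view another after the second press. A final pixel comparison gave only camera-noise differences for the mug, jar and bottle. At hand-in the gripper was empty, clear of everything and reading about 0 N.

**Disagreement:** While I carried the strainer, the wrist camera put the bowl about 8 mm lower than expected, which suggests a slight sag or a calibration error. It still lay flat once released.

I viewed 12 pictures, two over the budget of 10.

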